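# Sort the reagent containers back into their trays after weighing

### The job

The weighing is done, so clear the bench: put the two squat wide-mouth jars (one is still on the balance pan) into the tray where a jar like them already stands, and the two slim narrow-mouth bottles into the tray where a bottle like them already stands. Set each one down upright on the tray floor, without dropping it or knocking it over, and do not push or tip the jar and the bottle that are already in the trays or the glass beaker on the bench.

Things in the scene. Friction and masses are not known exactly. Their poses are not given: they have to be found in the camera images.
- jar_a: Squat wide-mouth jar of white plastic with a label and a wide blue screw cap: body 54 mm diameter up to 56 mm high, cap 49 mm diameter, 80 mm high over all, closed, about 0.16 kg (0.11 to 0.23). Origin: centre of its underside; z up its axis. It stands on the balance pan, 50 mm above the bench. To be moved.
- jar_b: Squat wide-mouth jar of white plastic with a label and a wide blue screw cap: body 54 mm diameter up to 56 mm high, cap 49 mm diameter, 80 mm high over all, closed, about 0.16 kg (0.11 to 0.23). Origin: centre of its underside; z up its axis. One of four things in a row across the bench near the robot, about 100 mm apart, in any order. To be moved.
- bottle_a: Slim narrow-mouth bottle of white plastic with a label and a small blue screw cap: body 48 mm diameter, straight up to 86 mm, then a shoulder; cap 29 mm diameter; 122 mm high over all, closed, about 0.16 kg (0.11 to 0.23). Origin: centre of its underside; z up its axis. One of four things in a row across the bench near the robot, about 100 mm apart, in any order. To be moved.
- bottle_b: Slim narrow-mouth bottle of white plastic with a label and a small blue screw cap: body 48 mm diameter, straight up to 86 mm, then a shoulder; cap 29 mm diameter; 122 mm high over all, closed, about 0.16 kg (0.11 to 0.23). Origin: centre of its underside; z up its axis. One of four things in a row across the bench near the robot, about 100 mm apart, in any order. To be moved.
- tray_jars: Shallow grey plastic spill tray, fixed, 230 mm (its x) by 124 mm (its y), rim 22 mm high, walls 4 mm, inner floor 222 x 116 mm, 4 mm above the bench. Origin: centre of its underside; z up. Room for three containers in a row along x, 72 mm apart. Both trays look alike and may lie in any of three areas. Tray for jars: jar_kept stands at its +x end.
- tray_bottles: Shallow grey plastic spill tray, fixed, 230 mm (its x) by 124 mm (its y), rim 22 mm high, walls 4 mm, inner floor 222 x 116 mm, 4 mm above the bench. Origin: centre of its underside; z up. Room for three containers in a row along x, 72 mm apart. Both trays look alike and may lie in any of three areas. Tray for bottles: bottle_kept stands at its -x end.
- jar_kept: Squat wide-mouth jar of white plastic with a label and a wide blue screw cap: body 54 mm diameter up to 56 mm high, cap 49 mm diameter, 80 mm high over all, closed, about 0.16 kg (0.11 to 0.23). Origin: centre of its underside; z up its axis. Already in tray_jars, about 72 mm from the tray's centre towards its +x end; it stays there.
- bottle_kept: Slim narrow-mouth bottle of white plastic with a label and a small blue screw cap: body 48 mm diameter, straight up to 86 mm, then a shoulder; cap 29 mm diameter; 122 mm high over all, closed, about 0.16 kg (0.11 to 0.23). Origin: centre of its underside; z up its axis. Already in tray_bottles, about 72 mm from the tray's centre towards its -x end; it stays there.
- balance: Portable laboratory balance, fixed: flat ivory case 190 mm (its x) by 130 mm (its y), 38 mm high, display and keys on its -x side, round steel pan of 110 mm diameter with its centre 30 mm to +x of the origin and its top 50 mm above the bench. Origin: centre of the underside; z up. It lies in one of the three areas it shares with the trays.
- beaker: Small empty glass beaker, 50 mm diameter, 70 mm high, 0.06 kg, loose. Origin: centre of its underside. One of four things in a row across the bench near the robot, about 100 mm apart, in any order. It is to stay where it is.

How it is judged:
By the outcome, as a careful person would: the job done as asked, in the order asked, and still so for the second after the job is handed in, with the robot touching nothing.
It also fails if it takes over 109 s, if anything falls off the work surface, if the arm or the gripper's body presses on something with over 40 N, if the wrist force passes 120 N, or if a joint passes its speed limit or range.

### The arm

A 6-joint arm with a two-finger parallel gripper is mounted at the origin on the work surface. World frame = base frame: x ahead of the robot, y to its left, z up, the work surface at z = 0. Lengths are in mm, angles in rad, forces in N, time in s.
With the tool pointing down it reaches from about 350 to 975 mm from the base axis. Payload 7.1 kg.
Tool frame: the origin (TCP) lies at the very end of the fingers, on their centre line; the grasp point (between the pads) lies 19 mm behind it (ctrl.grip_point_offset is the distance from the TCP to the grasp point, in mm); x points along the fingers, y is the direction in which the jaws open and shut, and the axes are right-handed (so a half turn about x gives the same grasp; the last joint's range is limited). The gripper opens to 88 mm and grips with 3 to 60 N. Pads are 20 mm wide; open, the fingers measure 115 mm over their backs; the gripper's body (75 mm by 178 mm) begins 61 mm behind the grasp point.
Start: joints at [1.128, 0.423, 1.63, -0, 1.089, -0.019], TCP at [256.985, 569.705, 222.675] pointing down, gripper open.
Joint ranges: [-3, 3], [-0.9, 2.11], [0.09, 2.58], [-1.31, 4.45], [0.11, 2.69], [-2.54, 2.54]. Speed limits (rad/s): [2.39, 2.39, 3.01, 3.14, 3.14, 3.14].

### API

Orientations are given as a rotation vector (axis times angle).
In Python, from workcell import ctrl, vision, workorder gives the robot as it stands.
- The arm moves only by the shell command python3 -m crank 'ROWS'. ROWS is JSON, a list of rows, each a list of 3 entries, a list of its own where there are three numbers: the shift along the tool's x, y, z in m, then the turn, a rotation vector about the tool's x, y, z in rad, then the finger opening in m, from 0 to 0.0878. In form: [[[dx, dy, dz], [wx, wy, wz], jaw], ...]. A call has exactly 8 rows; each row shifts and turns the commanded pose from where the row before left it, along the tool's axes as they then stand; what a row does not reach is not made up. A row lasts 1/12 s, in which the tool goes at most 41.7 mm and 7.16 degrees, less where a joint would pass 70% of its speed; a pose out of reach is approached as far as the arm can. A call with a gripper value outside its range is refused whole. The fingers move at their own pace and stop on an object; the grip force is fixed at half the most. Time passes only in rows, so rows that do not move let the fingers close, or fill a call up. It gives the time, the measured TCP pose, the force and the opening at its end, in the units of the state.
- ctrl.get_obs(): the state, without advancing time (a new reading comes with each control period).
- vision.get_image(name): name is "scene" or "top" or "wrist"; returns a dict with "img" (384x512x3 uint8, blue, green, red), "mtx" (3x3 intrinsics, pixels), "k1" (the pictures are not rectified: a ray, as slopes to the right and down, at radius r is drawn at 1 + k1 r^2 times it, then the intrinsics apply), "rvec" (rotation vector, rad) and "tvec" (3), from world to camera coordinates, as OpenCV has them; the wrist camera has in their place "hand_eye" (4x4, takes a point from camera to tool coordinates, whose origin is the TCP and whose axes are the tool frame's). Camera axes: x right, y down, z forward; pixel columns grow to the right and rows downward; lengths in mm; the calibration is good to about 2 mm. A picture is of the moment at which its call begins: read the wrist's pose just before it. There is no depth.
- workorder.close_job(): hands the job in, once; it reports no verdict.
The state is a dict: "t": time; "qpos": joint angles; "qvel": joint speeds; "joint_torque": joint torques, N m; "ee_pos": TCP position; "orientation": TCP orientation; "ft_force": force on the tool from outside, world axes, zero at the start; "moment": the same for the moment, N m; "width": finger opening in mm.
Only numpy, scipy, OpenCV 4.12 (cv2) and the standard library are available. Lean on these libraries where they do the work, as an engineer would, in place of code of your own. Each camera call takes 0.05 s, during which the arm holds its last target.

## Working session

There is one attempt and no reset: what is moved stays moved. The work goes in short steps, Python scripts to look and compute and a shell command to move; the robot and the scene stay as the last step left them, time stands still between calls to the robot, and variables do not carry over. Pictures are saved under pics/ and viewed, and the job is handed in when it is done.

```bash
ls; mkdir -p pics
python3 - <<'E'
from workcell import ctrl, vision
import cv2
print(ctrl.get_obs(), ctrl.grip_point_offset)
for n in ("scene","top"):
    d=vision.get_image(n); cv2.imwrite(f"pics/{n}0.png",d["img"]); print(n,d["mtx"],d["k1"],d["rvec"],d["tvec"])
E
```

```text
pics
{'t': 0.0, 'qpos': array([ 1.12803077e+00,  4.23828468e-01,  1.63068113e+00,  3.29437385e-06,
        1.08858547e+00, -1.89809622e-02]), 'qvel': array([ 0.00127937, -0.00162614,  0.00094715,  0.00045687, -0.00262198,
        0.0007512 ]), 'joint_torque': array([-1.46479902e-03, -5.44630802e+01, -2.73659492e+01,  6.42654137e-02,
        2.28922610e-02, -1.16739243e-04]), 'ee_pos': array([256.73804228, 569.23203942, 221.91290312]), 'orientation': array([ 0.33125014,  1.54546661, -0.33356069]), 'ft_force': array([-0.48828697,  0.44061714, -0.78529437]), 'moment': array([-0.00996504, -0.0099374 , -0.00523932]), 'width': 87.91591852039535} 18.700000000000003
scene [[366.14534053   0.         258.63781745]
 [  0.         366.14534053 191.96285145]
 [  0.           0.           1.        ]] 0.025147868521490712 [ 2.03222264  1.11612221 -0.49788502] [-318.77123175 -257.45261611 1424.85563452]
top [[370.78619215   0.         255.16721274]
 [  0.         370.78619215 188.5912988 ]
 [  0.           0.           1.        ]] -0.06505708181367062 [ 2.15981043 -2.15326647  0.08840816] [  4.00492737 561.3583013  816.03926634]
```

View pics/scene0.png

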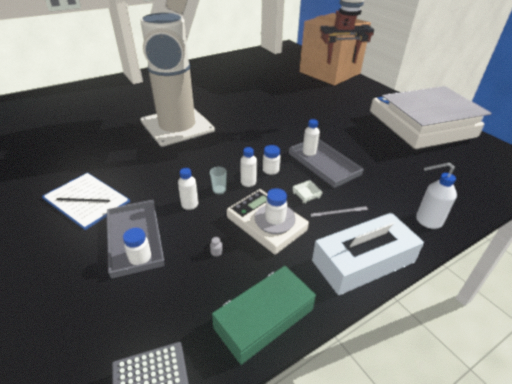

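View pics/top0.png

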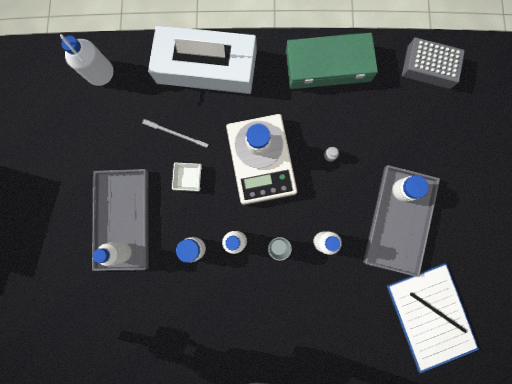

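The top view shows, in the row from left to right: jar_b (188,250), a bottle (233,242), the beaker (280,248) and a bottle (327,242). jar_a is on the pan (258,136). The bottle tray is at left with its bottle at (103,255), and the jar tray is at right with its jar at (416,187).

```bash
cat > h.py <<'E'
import numpy as np, cv2
from scipy.spatial.transform import Rotation as R
def cam(d):
    M=cv2.Rodrigues(np.array(d["rvec"],float))[0]; t=np.array(d["tvec"],float).ravel()
    return M,t,-M.T@t
def rays(d,px,M):
    px=np.array(px,float).reshape(-1,2);K=d["mtx"]
    xd=(px-[K[0,2],K[1,2]])/[K[0,0],K[1,1]]; x=xd.copy()
    for _ in range(30): x=xd/(1+d["k1"]*(x**2).sum(1,keepdims=True))
    return np.c_[x,np.ones(len(x))]@M   # M^T applied
def toplane(d,px,z,pose=None):
    M,t,C=pose or cam(d)
    r=rays(d,px,M); return C+r*((z-C[2])/r[:,2])[:,None]
def wristpose(o,d):
    T=np.eye(4);T[:3,:3]=R.from_rotvec(o["orientation"]).as_matrix();T[:3,3]=o["ee_pos"]
    W=T@np.array(d["hand_eye"]); M=W[:3,:3].T
    return M,-M@W[:3,3],W[:3,3]
def blobs(img,lo=(100,120,50),hi=(130,255,255),amin=40):
    m=cv2.inRange(cv2.cvtColor(img,cv2.COLOR_BGR2HSV),lo,hi)
    n,l,s,c=cv2.connectedComponentsWithStats(m)
    return [((l==i).astype(np.uint8),s[i],c[i]) for i in range(1,n) if s[i][4]>amin]
def capcentre(d,mask,ztop,rad,pose=None):
    "far rim of the cap's top is the outermost edge seen from the camera; centre = that - rad; sideways the middle"
    M,t,C=pose or cam(d)
    c=cv2.findContours(mask,cv2.RETR_EXTERNAL,cv2.CHAIN_APPROX_NONE)[0]
    p=max(c,key=len)[:,0,:]
    P=toplane(d,p,ztop,(M,t,C))[:,:2]
    m=P.mean(0);u=m-C[:2];u/=np.linalg.norm(u);v=np.array([-u[1],u[0]])
    a=(P-m)@u;b=(P-m)@v
    return m+u*(a.max()-rad)+v*(b.max()+b.min())/2, b.max()-b.min()
E
python3 - <<'E'
from h import *
from workcell import vision,ctrl
for n in ("top","scene"):
    d=vision.get_image(n); print(n,"C",cam(d)[2].round())
    for m,s,c in blobs(d["img"]):
        g=toplane(d,[c],100)[0]
        print(c.round(),s[4],*[(nm,capcentre(d,m,z,r)[0].round(1),capcentre(d,m,z,r)[1].round(0)) for nm,z,r in (("bot",122,14.5),("botk",126,14.5),("jar",80,24.5),("jark",84,24.5),("jara",130,24.5))])
d=vision.get_image("top")
im=d["img"]
a=cv2.resize(im[160:280,80:160],None,fx=5,fy=5,interpolation=cv2.INTER_CUBIC)
b=cv2.resize(im[160:280,360:445],None,fx=5,fy=5,interpolation=cv2.INTER_CUBIC)[:600,:400]
cv2.imwrite("pics/trays.png",cv2.convertScaleAbs(np.hstack([a,b]),alpha=1.8))
E
```

```text
top C [473. -14. 870.]
[73. 42.] 132 ('bot', array([883.8, 414. ]), np.float64(17.0)) ('botk', array([881.6, 411.6]), np.float64(17.0)) ('jar', array([900.5, 431.3]), np.float64(18.0)) ('jark', array([898.3, 429. ]), np.float64(18.0)) ('jara', array([872.4, 402.1]), np.float64(17.0))
[66. 47.] 65 ('bot', array([866.7, 425. ]), np.float64(12.0)) ('botk', array([864.5, 422.6]), np.float64(12.0)) ('jar', array([882.6, 442.8]), np.float64(12.0)) ('jark', array([880.5, 440.4]), np.float64(12.0)) ('jara', array([855.7, 412.8]), np.float64(12.0))
[258. 135.] 447 ('bot', array([672. ,  -1.1]), np.float64(46.0)) ('botk', array([670.9,  -1.2]), np.float64(46.0)) ('jar', array([674.,  -1.]), np.float64(49.0)) ('jark', array([672.9,  -1.1]), np.float64(49.0)) ('jara', array([659.7,  -1.9]), np.float64(46.0))
[415. 186.] 449 ('bot', array([ 559.9, -333.1]), np.float64(46.0)) ('botk', array([ 559.4, -331.4]), np.float64(46.0)) ('jar', array([ 562.4, -342.2]), np.float64(49.0)) ('jark', array([ 561.9, -340.4]), np.float64(49.0)) ('jara', array([ 556.3, -319.9]), np.float64(46.0))
[232. 243.] 157 ('
[... 3352 characters left out ...]
loat64(38.0)) ('jar', array([815.9, 504.7]), np.float64(41.0)) ('jark', array([818.4, 498.8]), np.float64(41.0)) ('jara', array([848.1, 430.5]), np.float64(38.0))
[277. 196.] 273 ('bot', array([648.1,  13.7]), np.float64(47.0)) ('botk', array([652. ,  10.7]), np.float64(46.0)) ('jar', array([615.2,  39.1]), np.float64(50.0)) ('jark', array([619.1,  36.1]), np.float64(50.0)) ('jara', array([663.8,   1.6]), np.float64(46.0))
[134. 237.] 322 ('bot', array([ 595.2, -343.6]), np.float64(44.0)) ('botk', array([ 599.4, -344.2]), np.float64(44.0)) ('jar', array([ 560.4, -338.9]), np.float64(47.0)) ('jark', array([ 564.6, -339.5]), np.float64(47.0)) ('jara', array([ 613.6, -346.1]), np.float64(44.0))
```

View pics/trays.png

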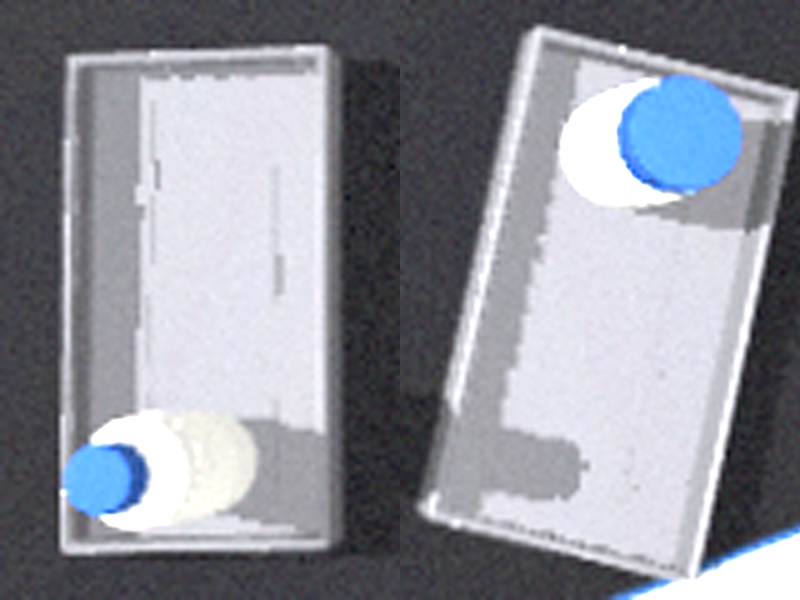

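The trays' rim corners in the crop are: left (66,54), (330,46), (330,552), (62,553); right (528,26), (798,90), (692,580), (418,518).

Run:
```python
from h import *
from workcell import vision,ctrl
d=vision.get_image("top")
L=np.array([(66,54),(330,46),(330,552),(62,553)])/5-.4+[80,160]
Q=(np.array([(528,26),(798,90),(692,580),(418,518)])-[400,0])/5-.4+[360,160]
for nm,q in (("bot",L),("jar",Q)):
    P=toplane(d,q,22)[:,:2]; c=P.mean(0); u=(P[0]+P[1]-P[2]-P[3]);ln=np.linalg.norm(u)/2;u/=np.linalg.norm(u)
    print(nm,P.round(),c.round(1),ln.round(),np.degrees(np.arctan2(u[1],u[0])).round(2), "w",np.linalg.norm(P[0]-P[1]).round())
    for k in(-72,0,72):print(k,(c+k*u).round(1))
o=ctrl.get_obs();print(R.from_rotvec(o["orientation"]).as_matrix().round(3),o["t"])
```

```text
bot [[605. 391.]
 [608. 263.]
 [375. 255.]
 [372. 382.]] [489.9 322.7] 233.0 2.01 w 128.0
-72 [418.  320.2]
0 [489.9 322.7]
72 [561.9 325.2]
jar [[ 618. -295.]
 [ 589. -421.]
 [ 365. -363.]
 [ 393. -239.]] [ 491.3 -329.5] 231.0 -14.35 w 129.0
-72 [ 421.5 -311.7]
0 [ 491.3 -329.5]
72 [ 561.  -347.4]
[[-0.     0.411  0.912]
 [-0.     0.912 -0.411]
 [-1.    -0.001 -0.   ]] 0.3
```

```bash
cat > go.py <<'E'
# prints the turn about tool x (done first), then the shift (m) along the turned tool axes to reach x y z_tcp yaw_jaw(deg)
import sys
from h import *
from workcell import ctrl
x,y,z,th=map(float,sys.argv[1:5])
o=ctrl.get_obs();M=R.from_rotvec(o["orientation"]).as_matrix()
cur=np.degrees(np.arctan2(M[1,1],M[0,1])); dth=(th-cur+180)%360-180
c,s=np.cos(np.radians(th)),np.sin(np.radians(th))
N=np.array([[0,c,s],[0,s,-c],[-1,0,0]])
print("t",round(o["t"],2),"pos",o["ee_pos"].round(1),"yaw",cur.round(2),"tilt",M[:2,0].round(4),"w",round(o["width"],1),"F",o["ft_force"].round(1))
print("turn wx",round(-np.radians(dth),4),"shift m",(N.T@(np.array([x,y,z])-o["ee_pos"])/1000).round(4),"q",o["qpos"].round(2))
E
python3 go.py 661 -0.5 222 75.65
```

```text
t 0.3 pos [256.9 569.6 222.4] yaw 65.72 tilt [-0.0002 -0.0005] w 88.1 F [-0.6  0.3 -0.8]
turn wx -0.1733 shift m [ 4.000e-04 -4.521e-01  5.328e-01] q [ 1.13  0.42  1.63 -0.    1.09 -0.02]
```

```bash
python3 -m crank '[[[0,0,0],[-0.0867,0,0],0.0878],[[0,0,0],[-0.0867,0,0],0.0878],[[0,-0.0251,0.0296],[0,0,0],0.0878],[[0,-0.0251,0.0296],[0,0,0],0.0878],[[0,-0.0251,0.0296],[0,0,0],0.0878],[[0,-0.0251,0.0296],[0,0,0],0.0878],[[0,-0.0251,0.0296],[0,0,0],0.0878],[[0,-0.0251,0.0296],[0,0,0],0.0878]]'
python3 -m crank '[[[0,-0.0251,0.0296],[0,0,0],0.0878],[[0,-0.0251,0.0296],[0,0,0],0.0878],[[0,-0.0251,0.0296],[0,0,0],0.0878],[[0,-0.0251,0.0296],[0,0,0],0.0878],[[0,-0.0251,0.0296],[0,0,0],0.0878],[[0,-0.0251,0.0296],[0,0,0],0.0878],[[0,-0.0251,0.0296],[0,0,0],0.0878],[[0,-0.0251,0.0296],[0,0,0],0.0878]]'
python3 go.py 661 -0.5 222 75.65
```

```text
t: 0.97
ee_pos: [392.4, 378.3, 222.8]
orientation: [0.196, 1.562, -0.196]
ft_force: [1.1, -0.3, 0.1]
width: 87.9
t: 1.63
ee_pos: [572.2, 124.8, 222.8]
orientation: [0.197, 1.562, -0.197]
ft_force: [0.4, 0.7, -0.7]
width: 87.7
t 1.63 pos [572.2 124.8 222.8] yaw 75.64 tilt [0.0002 0.0001] w 87.7 F [ 0.4  0.7 -0.7]
turn wx -0.0001 shift m [ 0.0008 -0.0994  0.117 ] q [ 0.19  0.37  1.72  0.    1.06 -1.13]
```

```bash
python3 -m crank '[[[0,-0.0251,0.0296],[0,0,0],0.0878],[[0,-0.0251,0.0296],[0,0,0],0.0878],[[0,-0.0251,0.0296],[0,0,0],0.0878],[[0,-0.025,0.0295],[0,0,0],0.0878],[[0,0,0],[0,0,0],0.0878],[[0,0,0],[0,0,0],0.0878],[[0,0,0],[0,0,0],0.0878],[[0,0,0],[0,0,0],0.0878]]'
python3 go.py 661 -0.5 222 75.65
python3 - <<'E'
from h import *
from workcell import vision,ctrl
o=ctrl.get_obs();d=vision.get_image("wrist");cv2.imwrite("pics/w1.png",d["img"])
p=wristpose(o,d);print(p[2],d["mtx"][0,0])
for m,s,c in blobs(d["img"],amin=300): print(c.round(),s[4],capcentre(d,m,130,24.5,p),toplane(d,[c],130,p)[0])
E
```

```text
t: 2.3
ee_pos: [660.3, 1.1, 222.5]
orientation: [0.196, 1.563, -0.196]
ft_force: [0.2, -0.9, 0.2]
width: 87.9
t 2.3 pos [660.3   1.1 222.5] yaw 75.71 tilt [-0.001   0.0002] w 87.9 F [ 0.2 -0.9  0.2]
turn wx 0.001 shift m [ 0.0005 -0.0014  0.0011] q [-0.02  0.48  1.55  0.    1.12 -1.34]
[581.162769    21.69545147 384.85222927] 297.39712928012756
[19.  5.] 418 (array([ 466.85710188, -132.51391378]), np.float64(15.320082469243943)) [ 462.67742827 -140.02560635  130.        ]
[255. 196.] 2273 (array([6.62312451e+02, 5.45463597e-01]), np.float64(48.031867926234725)) [661.19050472   0.92312225 130.        ]
```

View pics/w1.png

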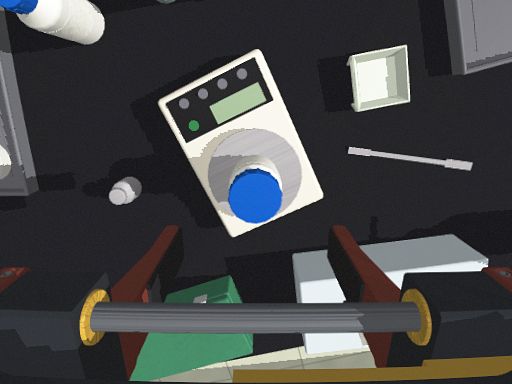

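The wrist view shows jar_a's cap at (255,196), which puts it at (662, 0.5), in agreement with the other views. I'm descending and gripping.

```bash
python3 -m crank '[[[0.025,-0.001,0.001],[0,0,0],0.0878],[[0.025,0,0],[0,0,0],0.0878],[[0.025,0,0],[0,0,0],0.0878],[[0.025,0,0],[0,0,0],0.0878],[[0.025,0,0],[0,0,0],0.0878],[[0.018,0,0],[0,0,0],0.0878],[[0.010,0,0],[0,0,0],0.0878],[[0,0,0],[0,0,0],0.0878]]'
python3 go.py 661.5 0 69 75.65
python3 -m crank '[[[0,0,0],[0,0,0],0.05],[[0,0,0],[0,0,0],0.05],[[0,0,0],[0,0,0],0.05],[[0,0,0],[0,0,0],0.05],[[0,0,0],[0,0,0],0.05],[[0,0,0],[0,0,0],0.05],[[0,0,0],[0,0,0],0.05],[[0,0,0],[0,0,0],0.05]]'
```

```text
t: 3.02
ee_pos: [660.0, -0.0, 67.5]
orientation: [0.195, 1.566, -0.196]
ft_force: [-0.5, -0.8, -0.2]
width: 88.0
t 3.02 pos [660.   -0.   67.5] yaw 75.73 tilt [-0.0041  0.0001] w 88.0 F [-0.5 -0.8 -0.2]
turn wx 0.0015 shift m [-0.0015  0.0004  0.0015] q [-0.02  0.67  1.63  0.    0.85 -1.34]
t: 3.68
ee_pos: [662.4, -1.0, 70.5]
orientation: [0.197, 1.561, -0.196]
ft_force: [-1.9, 2.0, 6.0]
width: 53.8
```

```bash
python3 -m crank '[[[-0.005,0,0],[0,0,0],0.045],[[-0.01,0,0],[0,0,0],0.045],[[-0.02,0,0],[0,0,0],0.045],[[-0.025,0,0],[0,0,0],0.045],[[-0.025,0,0],[0,0,0],0.045],[[-0.025,0,0],[0,0,0],0.045],[[-0.02,0,0],[0,0,0],0.045],[[0,0,0],[0,0,0],0.045]]'
python3 go.py 491.3 -329.5 200 75.65
```

```text
t: 4.35
ee_pos: [664.3, -1.3, 204.9]
orientation: [0.197, 1.554, -0.196]
ft_force: [2.0, 0.8, -1.5]
width: 53.7
t 4.35 pos [664.3  -1.3 204.9] yaw 75.65 tilt [ 0.0076 -0.0003] w 53.7 F [ 2.   0.8 -1.5]
turn wx -0.0 shift m [ 0.0049 -0.3609 -0.0863] q [-0.02  0.5   1.56 -0.    1.08 -1.34]
```

```bash
python3 -m crank '[[[0,-0.013,-0.0031],[0,0,0],0.045],[[0,-0.026,-0.0062],[0,0,0],0.045],[[0,-0.026,-0.0062],[0,0,0],0.045],[[0,-0.026,-0.0062],[0,0,0],0.045],[[0,-0.026,-0.0062],[0,0,0],0.045],[[0,-0.026,-0.0062],[0,0,0],0.045],[[0,-0.026,-0.0062],[0,0,0],0.045],[[0,-0.026,-0.0062],[0,0,0],0.045]]'
python3 -m crank '[[[0,-0.026,-0.0062],[0,0,0],0.045],[[0,-0.026,-0.0062],[0,0,0],0.045],[[0,-0.026,-0.0062],[0,0,0],0.045],[[0,-0.026,-0.0062],[0,0,0],0.045],[[0,-0.026,-0.0062],[0,0,0],0.045],[[0,-0.024,-0.0062],[0,0,0],0.045],[[0,-0.012,-0.003],[0,0,0],0.045],[[0,0,0],[0,0,0],0.045]]'
python3 go.py 491.3 -329.5 24 75.65
python3 - <<'E'
from h import *
from workcell import vision,ctrl
o=ctrl.get_obs();d=vision.get_image("wrist");cv2.imwrite("pics/w2.png",d["img"])
p=wristpose(o,d)
for m,s,c in blobs(d["img"],amin=300): print(c.round(),s[4],capcentre(d,m,84,24.5,p))
E
```

```text
t: 5.02
ee_pos: [566.0, -179.7, 197.6]
orientation: [0.197, 1.565, -0.196]
ft_force: [0.6, -0.4, -3.2]
width: 53.8
t: 5.68
ee_pos: [486.1, -331.0, 198.2]
orientation: [0.2, 1.564, -0.198]
ft_force: [-1.1, 0.0, -2.9]
width: 53.6
t 5.68 pos [ 486.1 -331.   198.2] yaw 75.48 tilt [-0.0024  0.001 ] w 53.6 F [-1.1  0.  -2.9]
turn wx -0.003 shift m [0.1742 0.0028 0.0047] q [-0.62  0.4   1.73 -0.    1.01 -1.93]
[132.  73.] 581 (array([ 331.40679889, -444.24235421]), np.float64(80.03618918135042))
[234.  41.] 395 (array([ 349.07120888, -323.95242373]), np.float64(51.145523498400124))
[457.  97.] 1491 (array([ 447.89252476, -133.27937618]), np.float64(34.33284404821851))
[255. 275.] 5973 (array([ 590.35442861, -356.63741344]), np.float64(128.6776457407925))
[255. 341.] 1430 (array([ 662.1036074, -376.351104 ]), np.float64(106.73025870437709))
```

View pics/w2.png

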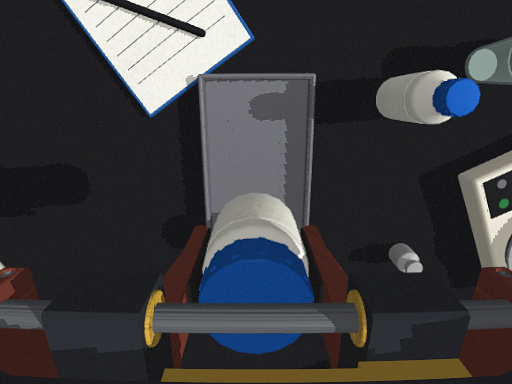

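```bash
python3 -m crank '[[[0.015,0.0028,0.0047],[-0.003,0,0],0.045],[[0.025,0,0],[0,0,0],0.045],[[0.025,0,0],[0,0,0],0.045],[[0.025,0,0],[0,0,0],0.045],[[0.025,0,0],[0,0,0],0.045],[[0.025,0,0],[0,0,0],0.045],[[0.018,0,0],[0,0,0],0.045],[[0.006,0,0],[0,0,0],0.045]]'
python3 -m crank '[[[0,0,0],[0,0,0],0.045],[[0,0,0],[0,0,0],0.045],[[0,0,0],[0,0,0],0.045],[[0,0,0],[0,0,0],0.045],[[0,0,0],[0,0,0],0.045],[[0,0,0],[0,0,0],0.045],[[0,0,0],[0,0,0],0.045],[[0,0,0],[0,0,0],0.045]]'
python3 go.py 491.3 -329.5 24 75.65
```

```text
t: 6.4
ee_pos: [492.2, -325.2, 32.3]
orientation: [0.196, 1.567, -0.191]
ft_force: [-0.2, 0.2, -2.5]
width: 54.1
t: 7.07
ee_pos: [493.8, -328.0, 36.0]
orientation: [0.194, 1.562, -0.195]
ft_force: [-0.9, 0.0, -1.6]
width: 53.7
t 7.07 pos [ 493.8 -328.    36. ] yaw 75.82 tilt [ 0.0005 -0.0003] w 53.7 F [-0.9  0.  -1.6]
turn wx 0.0029 shift m [ 0.012  -0.0021 -0.002 ] q [-0.61  0.64  1.79  0.    0.71 -1.93]
```

```bash
python3 -m crank '[[[0.0015,-0.001,-0.001],[0,0,0],0.045],[[0.0015,-0.001,-0.001],[0,0,0],0.045],[[0.0015,0,0],[0,0,0],0.045],[[0.0015,0,0],[0,0,0],0.045],[[0.0015,0,0],[0,0,0],0.045],[[0.001,0,0],[0,0,0],0.045],[[0.001,0,0],[0,0,0],0.045],[[0,0,0],[0,0,0],0.045]]'
python3 -m crank '[[[0.0005,0,0],[0,0,0],0.045],[[0.0005,0,0],[0,0,0],0.045],[[0,0,0],[0,0,0],0.045],[[0,0,0],[0,0,0],0.045],[[0,0,0],[0,0,0],0.045],[[0,0,0],[0,0,0],0.045],[[0,0,0],[0,0,0],0.045],[[0,0,0],[0,0,0],0.045]]'
```

```text
t: 7.73
ee_pos: [491.2, -329.2, 25.9]
orientation: [0.194, 1.562, -0.194]
ft_force: [-1.3, 0.3, -2.0]
width: 53.7
t: 8.4
ee_pos: [491.3, -329.3, 25.2]
orientation: [0.194, 1.562, -0.194]
ft_force: [-0.2, 0.0, -1.9]
width: 54.0
```

Not in contact yet, since the weight still shows in the force reading. I'm continuing in 0.5 mm steps.

```bash
python3 -m crank '[[[0.0005,0,0],[0,0,0],0.045],[[0.0005,0,0],[0,0,0],0.045],[[0,0,0],[0,0,0],0.045],[[0,0,0],[0,0,0],0.045],[[0,0,0],[0,0,0],0.045],[[0,0,0],[0,0,0],0.045],[[0,0,0],[0,0,0],0.045],[[0,0,0],[0,0,0],0.045]]'
```

```text
t: 9.07
ee_pos: [491.3, -329.3, 24.5]
orientation: [0.194, 1.562, -0.194]
ft_force: [-1.1, 0.8, 6.0]
width: 53.9
```

It has made contact (6 N upward). I'm releasing and retreating.

```bash
python3 -m crank '[[[0,0,0],[0,0,0],0.06],[[0,0,0],[0,0,0],0.068],[[0,0,0],[0,0,0],0.074],[[0,0,0],[0,0,0],0.074],[[0,0,0],[0,0,0],0.074],[[-0.005,0,0],[0,0,0],0.074],[[-0.01,0,0],[0,0,0],0.074],[[-0.02,0,0],[0,0,0],0.074]]'
python3 -m crank '[[[-0.03,0,0],[0,0,0],0.0878],[[-0.035,0,0],[0,0,0],0.0878],[[-0.035,0,0],[0,0,0],0.0878],[[-0.035,0,0],[0,0,0],0.0878],[[-0.02,0,0],[0,0,0],0.0878],[[-0.01,0,0],[0,0,0],0.0878],[[0,0,0],[0.1,0,0],0.0878],[[0,0,0],[0.12,0,0],0.0878]]'
python3 go.py 423.5 151 224 0
python3 - <<'E'
from h import *
from workcell import vision,ctrl
d=vision.get_image("top");cv2.imwrite("pics/top1.png",d["img"])
for m,s,c in blobs(d["img"],amin=140): print(c.round(),s[4],capcentre(d,m,84,24.5)[0].round(1))
E
```

```text
t: 9.73
ee_pos: [490.1, -328.5, 58.4]
orientation: [0.196, 1.565, -0.193]
ft_force: [-0.1, -0.3, -0.2]
width: 74.3
t: 10.4
ee_pos: [491.3, -329.3, 225.3]
orientation: [0.369, 1.537, -0.37]
ft_force: [-0.2, 0.2, -0.1]
width: 88.0
t 10.4 pos [ 491.3 -329.3  225.3] yaw 62.97 tilt [ 0.0013 -0.0009] w 88.0 F [-0.2  0.2 -0.1]
turn wx 1.099 shift m [ 0.0013 -0.0678 -0.4803] q [-0.61  0.37  1.71 -0.    1.06 -1.71]
[415. 186.] 421 [ 562.  -340.4]
[411. 220.] 430 [ 489.5 -329.9]
[232. 243.] 157 [445.6  42.8]
[332. 243.] 167 [ 442.8 -148.7]
[187. 250.] 440 [424.  148.1]
[100. 255.] 189 [412.7 328.1]
[420. 335.] 393 [ 209.7 -426.7]
```

View pics/top1.png

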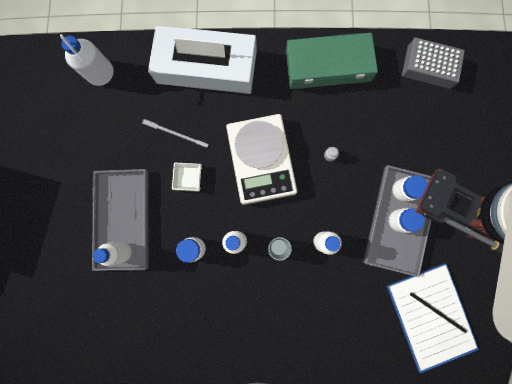

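jar_a stands upright at (489.5, -330) next to jar_kept, which has not moved. Next is jar_b.

```bash
python3 -m crank '[[[0,0,0],[0.122,0,0],0.0878],[[0,0,0],[0.122,0,0],0.0878],[[0,0,0],[0.122,0,0],0.0878],[[0,0,0],[0.122,0,0],0.0878],[[0,0,0],[0.122,0,0],0.0878],[[0,0,0],[0.122,0,0],0.0878],[[0,0,0],[0.122,0,0],0.0878],[[0,0,0],[0.122,0,0],0.0878]]'
python3 -m crank '[[[0,0,0],[0.122,0,0],0.0878],[[0,-0.0045,-0.0320],[0,0,0],0.0878],[[0,-0.0045,-0.0320],[0,0,0],0.0878],[[0,-0.0045,-0.0320],[0,0,0],0.0878],[[0,-0.0045,-0.0320],[0,0,0],0.0878],[[0,-0.0045,-0.0320],[0,0,0],0.0878],[[0,-0.0045,-0.0320],[0,0,0],0.0878],[[0,-0.0045,-0.0320],[0,0,0],0.0878]]'
python3 -m crank '[[[0,-0.0045,-0.0320],[0,0,0],0.0878],[[0,-0.0045,-0.0320],[0,0,0],0.0878],[[0,-0.0045,-0.0320],[0,0,0],0.0878],[[0,-0.0045,-0.0320],[0,0,0],0.0878],[[0,-0.0045,-0.0320],[0,0,0],0.0878],[[0,-0.0045,-0.0320],[0,0,0],0.0878],[[0,-0.0045,-0.0320],[0,0,0],0.0878],[[0,-0.0045,-0.0320],[0,0,0],0.0878]]'
python3 -m crank '[[[0,0,0],[0,0,0],0.0878],[[0,0,0],[0,0,0],0.0878],[[0,0,0],[0,0,0],0.0878],[[0,0,0],[0,0,0],0.0878],[[0,0,0],[0,0,0],0.0878],[[0,0,0],[0,0,0],0.0878],[[0,0,0],[0,0,0],0.0878],[[0,0,0],[0,0,0],0.0878]]'
python3 go.py 423.5 151 19.5 0
python3 - <<'E'
from h import *
from workcell import vision,ctrl
o=ctrl.get_obs();d=vision.get_image("wrist");cv2.imwrite("pics/w3.png",d["img"])
p=wristpose(o,d)
for m,s,c in blobs(d["img"],amin=300): print(c.round(),s[4],capcentre(d,m,80,24.5,p),capcentre(d,m,122,14.5,p))
E
```

```text
t: 11.12
ee_pos: [490.7, -328.9, 223.4]
orientation: [1.117, 1.267, -1.118]
ft_force: [0.4, 0.1, 1.1]
width: 87.9
t: 11.78
ee_pos: [457.5, -103.9, 223.7]
orientation: [1.203, 1.214, -1.204]
ft_force: [0.7, 0.7, 1.0]
width: 87.4
t: 12.45
ee_pos: [420.1, 151.7, 223.8]
orientation: [1.202, 1.213, -1.204]
ft_force: [0.7, -0.3, 0.5]
width: 87.4
t: 13.12
ee_pos: [421.3, 149.8, 224.2]
orientation: [1.206, 1.211, -1.206]
ft_force: [-0.2, 0.3, 0.6]
width: 87.8
t 13.12 pos [421.3 149.8 224.2] yaw 0.26 tilt [ 0. -0.] w 87.8 F [-0.2  0.3  0.6]
turn wx 0.0045 shift m [ 0.2047  0.0022 -0.0012] q [ 0.32  0.16  2.01 -0.    0.98  0.31]
[259. 178.] 1705 (array([426.33178437, 151.10031652]), np.float64(50.303440151858766)) (array([426.02053191, 155.63305941]), np.float64(43.41041281047554))
[277. 278.] 753 (array([447.53419107,  31.1944287 ]), np.float64(34.73058519249382)) (array([444.82615188,  52.2029165 ]), np.float64(29.971489739153256))
```

View pics/w3.png

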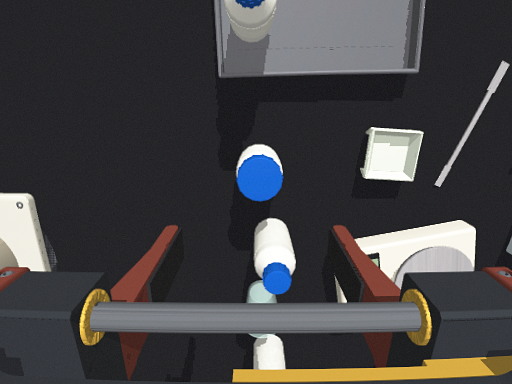

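The wrist view shows jar_b's cap at (259,178), which puts it at about (426, 151). I'm descending.

```bash
python3 -m crank '[[[0.015,0.003,-0.0012],[0.0045,0,0],0.0878],[[0.03,0,0],[0,0,0],0.0878],[[0.03,0,0],[0,0,0],0.0878],[[0.03,0,0],[0,0,0],0.0878],[[0.03,0,0],[0,0,0],0.0878],[[0.025,0,0],[0,0,0],0.0878],[[0.02,0,0],[0,0,0],0.0878],[[0.01,0,0],[0,0,0],0.0878]]'
python3 -m crank '[[[0.008,0,0],[0,0,0],0.0878],[[0.005,0,0],[0,0,0],0.0878],[[0.002,0,0],[0,0,0],0.0878],[[0,0,0],[0,0,0],0.0878],[[0,0,0],[0,0,0],0.0878],[[0,0,0],[0,0,0],0.0878],[[0,0,0],[0,0,0],0.05],[[0,0,0],[0,0,0],0.05]]'
python3 go.py 424.5 151 19.5 0
python3 -m crank '[[[0,0,0],[0,0,0],0.045],[[0,0,0],[0,0,0],0.045],[[0,0,0],[0,0,0],0.045],[[0,0,0],[0,0,0],0.045],[[0,0,0],[0,0,0],0.045],[[0,0,0],[0,0,0],0.045],[[0,0,0],[0,0,0],0.045],[[0,0,0],[0,0,0],0.045]]'
python3 go.py 424.5 151 220 0
```

```text
t: 13.83
ee_pos: [422.9, 151.0, 32.0]
orientation: [1.206, 1.211, -1.211]
ft_force: [0.1, -0.3, 0.2]
width: 87.6
t: 14.5
ee_pos: [424.5, 151.7, 19.7]
orientation: [1.209, 1.209, -1.208]
ft_force: [-0.9, 0.4, -0.9]
width: 78.1
t 14.5 pos [424.5 151.7  19.7] yaw 0.05 tilt [0.001  0.0003] w 78.1 F [-0.9  0.4 -0.9]
turn wx 0.0009 shift m [0.0002 0.     0.0007] q [0.32 0.54 2.11 0.   0.49 0.32]
t: 15.17
ee_pos: [424.4, 151.6, 19.3]
orientation: [1.209, 1.209, -1.208]
ft_force: [0.7, -0.6, 2.6]
width: 53.4
t 15.17 pos [424.4 151.6  19.3] yaw 0.05 tilt [0.0004 0.0001] w 53.4 F [ 0.7 -0.6  2.6]
turn wx 0.0009 shift m [-2.007e-01  1.000e-04  6.000e-04] q [ 0.32  0.55  2.11 -0.    0.49  0.32]
```

```bash
python3 -m crank '[[[-0.005,0,0],[0,0,0],0.045],[[-0.015,0,0],[0,0,0],0.045],[[-0.03,0,0],[0,0,0],0.045],[[-0.035,0,0],[0,0,0],0.045],[[-0.035,0,0],[0,0,0],0.045],[[-0.035,0,0],[0,0,0],0.045],[[-0.03,0,0],[0,0,0],0.045],[[-0.015,0,0],[-0.06,0,0],0.045]]'
python3 -m crank '[[[0,0,0],[-0.115,0,0],0.045],[[0,0,0],[-0.115,0,0],0.045],[[0,0,0],[-0.115,0,0],0.045],[[0,0,0],[-0.115,0,0],0.045],[[0,0,0],[-0.115,0,0],0.045],[[0,0,0],[-0.115,0,0],0.045],[[0,0,0],[-0.115,0,0],0.045],[[0,0,0],[-0.115,0,0],0.045]]'
python3 go.py 420.5 -311.5 200 75.65
```

```text
t: 15.83
ee_pos: [424.9, 151.9, 222.9]
orientation: [1.167, 1.235, -1.161]
ft_force: [0.4, 1.3, -1.1]
width: 53.8
t: 16.5
ee_pos: [423.2, 151.3, 219.0]
orientation: [0.457, 1.523, -0.458]
ft_force: [-0.5, -0.1, -1.5]
width: 53.5
t 16.5 pos [423.2 151.3 219. ] yaw 56.53 tilt [-0.0015 -0.0004] w 53.5 F [-0.5 -0.1 -1.5]
turn wx -0.3337 shift m [ 0.019  -0.4491  0.1121] q [ 0.32  0.17  2.01  0.    0.97 -0.67]
```

```bash
python3 -m crank '[[[0,0,0],[-0.111,0,0],0.045],[[0,0,0],[-0.111,0,0],0.045],[[0,0,0],[-0.111,0,0],0.045],[[0,-0.015,0.0037],[0,0,0],0.045],[[0,-0.03,0.0075],[0,0,0],0.045],[[0,-0.03,0.0075],[0,0,0],0.045],[[0,-0.03,0.0075],[0,0,0],0.045],[[0,-0.03,0.0075],[0,0,0],0.045]]'
python3 -m crank '[[[0,-0.03,0.0075],[0,0,0],0.045],[[0,-0.03,0.0075],[0,0,0],0.045],[[0,-0.03,0.0075],[0,0,0],0.045],[[0,-0.03,0.0075],[0,0,0],0.045],[[0,-0.03,0.0075],[0,0,0],0.045],[[0,-0.03,0.0075],[0,0,0],0.045],[[0,-0.03,0.0075],[0,0,0],0.045],[[0,-0.03,0.0075],[0,0,0],0.045]]'
python3 -m crank '[[[0,-0.03,0.0075],[0,0,0],0.045],[[0,-0.027,0.0066],[0,0,0],0.045],[[0,-0.015,0.0037],[0,0,0],0.045],[[0,0,0],[0,0,0],0.045],[[0,0,0],[0,0,0],0.045],[[0,0,0],[0,0,0],0.045],[[0,0,0],[0,0,0],0.045],[[0,0,0],[0,0,0],0.045]]'
python3 go.py 420.5 -311.5 32 75.65
```

```text
t: 17.17
ee_pos: [421.3, 11.3, 219.0]
orientation: [0.201, 1.563, -0.201]
ft_force: [0.4, -0.5, -0.8]
width: 53.4
t: 17.83
ee_pos: [418.4, -236.1, 219.0]
orientation: [0.202, 1.563, -0.201]
ft_force: [0.2, 1.1, -2.0]
width: 53.4
t: 18.5
ee_pos: [418.4, -307.8, 219.2]
orientation: [0.201, 1.562, -0.2]
ft_force: [0.8, 0.1, -1.0]
width: 53.6
t 18.5 pos [ 418.4 -307.8  219.2] yaw 75.36 tilt [-0.0003  0.0004] w 53.6 F [ 0.8  0.1 -1. ]
turn wx -0.005 shift m [ 0.1872 -0.003   0.0029] q [-0.66  0.27  1.86  0.    1.   -1.97]
```

```bash
python3 -m crank '[[[0.015,-0.003,0.0029],[-0.005,0,0],0.045],[[0.03,0,0],[0,0,0],0.045],[[0.03,0,0],[0,0,0],0.045],[[0.03,0,0],[0,0,0],0.045],[[0.03,0,0],[0,0,0],0.045],[[0.02,0,0],[0,0,0],0.045],[[0.012,0,0],[0,0,0],0.045],[[0.008,0,0],[0,0,0],0.045]]'
python3 -m crank '[[[0.006,0,0],[0,0,0],0.045],[[0.004,0,0],[0,0,0],0.045],[[0.002,0,0],[0,0,0],0.045],[[0.001,0,0],[0,0,0],0.045],[[0.001,0,0],[0,0,0],0.045],[[0.001,0,0],[0,0,0],0.045],[[0,0,0],[0,0,0],0.045],[[0,0,0],[0,0,0],0.045]]'
python3 go.py 420.5 -311.5 23.3 75.65
```

```text
t: 19.17
ee_pos: [420.2, -311.8, 43.0]
orientation: [0.198, 1.563, -0.196]
ft_force: [0.2, -0.8, -1.6]
width: 53.8
t: 19.83
ee_pos: [420.6, -312.9, 29.5]
orientation: [0.198, 1.561, -0.198]
ft_force: [0.2, -0.4, -1.9]
width: 54.1
t 19.83 pos [ 420.6 -312.9   29.5] yaw 75.56 tilt [ 0.0004 -0.0003] w 54.1 F [ 0.2 -0.4 -1.9]
turn wx -0.0015 shift m [ 0.0062  0.0013 -0.0004] q [-0.66  0.59  1.95  0.    0.61 -1.98]
```

```bash
python3 -m crank '[[[0.001,0.0013,-0.0004],[0,0,0],0.045],[[0.001,0,0],[0,0,0],0.045],[[0.001,0,0],[0,0,0],0.045],[[0.001,0,0],[0,0,0],0.045],[[0.0008,0,0],[0,0,0],0.045],[[0.0005,0,0],[0,0,0],0.045],[[0,0,0],[0,0,0],0.045],[[0,0,0],[0,0,0],0.045]]'
python3 -m crank '[[[0.0005,0,0],[0,0,0],0.045],[[0,0,0],[0,0,0],0.045],[[0,0,0],[0,0,0],0.045],[[0.0003,0,0],[0,0,0],0.045],[[0,0,0],[0,0,0],0.045],[[0,0,0],[0,0,0],0.045],[[0,0,0],[0,0,0],0.045],[[0,0,0],[0,0,0],0.045]]'
```

```text
t: 20.5
ee_pos: [420.4, -311.4, 23.8]
orientation: [0.198, 1.562, -0.198]
ft_force: [1.0, -0.6, -2.1]
width: 53.4
t: 21.17
ee_pos: [420.4, -311.4, 23.3]
orientation: [0.198, 1.562, -0.198]
ft_force: [-2.1, 0.8, 3.9]
width: 53.7
```

```bash
python3 -m crank '[[[0,0,0],[0,0,0],0.06],[[0,0,0],[0,0,0],0.068],[[0,0,0],[0,0,0],0.074],[[0,0,0],[0,0,0],0.074],[[0,0,0],[0,0,0],0.074],[[-0.005,0,0],[0,0,0],0.074],[[-0.01,0,0],[0,0,0],0.074],[[-0.02,0,0],[0,0,0],0.074]]'
python3 -m crank '[[[-0.03,0,0],[0,0,0],0.0878],[[-0.035,0,0],[0,0,0],0.0878],[[-0.035,0,0],[0,0,0],0.0878],[[-0.035,0,0],[0,0,0],0.0878],[[-0.02,0,0],[0,0,0],0.0878],[[-0.01,0,0],[0,0,0],0.0878],[[0,0,0],[0.1,0,0],0.0878],[[0,0,0],[0.12,0,0],0.0878]]'
python3 -m crank '[[[0,0,0],[0.122,0,0],0.0878],[[0,0,0],[0.122,0,0],0.0878],[[0,0,0],[0.122,0,0],0.0878],[[0,0,0],[0.122,0,0],0.0878],[[0,0,0],[0.122,0,0],0.0878],[[0,0,0],[0.122,0,0],0.0878],[[0,0,0],[0.122,0,0],0.0878],[[0,0,0],[0.122,0,0],0.0878]]'
python3 go.py 442 -150 223 0
python3 - <<'E'
from h import *
from workcell import vision,ctrl
d=vision.get_image("top");cv2.imwrite("pics/top2.png",d["img"])
for m,s,c in blobs(d["img"],amin=140): print(c.round(),s[4],capcentre(d,m,84,24.5)[0].round(1))
d=vision.get_image("scene");cv2.imwrite("pics/scene2.png",d["img"])
E
```

```text
t: 21.83
ee_pos: [419.3, -310.6, 57.5]
orientation: [0.199, 1.565, -0.196]
ft_force: [-0.2, -0.6, 0.5]
width: 73.8
t: 22.5
ee_pos: [420.4, -311.4, 224.1]
orientation: [0.373, 1.537, -0.374]
ft_force: [-0.5, 0.1, 0.1]
width: 88.0
t: 23.17
ee_pos: [419.8, -310.9, 222.5]
orientation: [1.123, 1.264, -1.123]
ft_force: [-1.0, -0.0, 0.0]
width: 87.9
t 23.17 pos [ 419.8 -310.9  222.5] yaw 6.7 tilt [-0.0011  0.0009] w 87.9 F [-1. -0.  0.]
turn wx 0.1169 shift m [-0.0005  0.0222 -0.1609] q [-0.66  0.27  1.85  0.    1.01 -0.78]
[415. 186.] 448 [ 561.8 -340.5]
[412. 220.] 450 [ 489.5 -329.9]
[232. 243.] 157 [445.6  42.8]
[332. 243.] 166 [ 442.8 -148.7]
[405. 253.] 457 [ 420.3 -311.3]
[100. 255.] 189 [412.7 328.1]
[420. 335.] 400 [ 209.7 -426.7]
```

View pics/scene2.png

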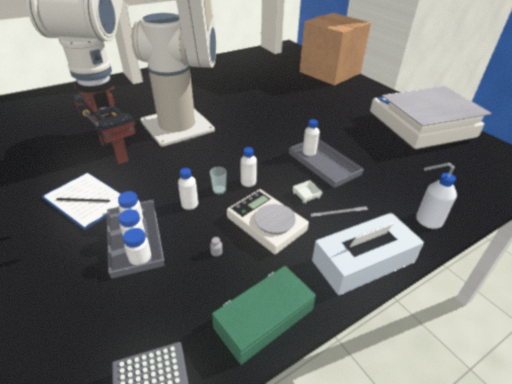

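All three jars stand upright in a row in their tray, at (128,200), (130,218) and (135,238). Next is the right-hand bottle.

```bash
python3 -m crank '[[[0,0,0],[0.117,0,0],0.0878],[[0,0.0037,-0.0268],[0,0,0],0.0878],[[0,0.0037,-0.0268],[0,0,0],0.0878],[[0,0.0037,-0.0268],[0,0,0],0.0878],[[0,0.0037,-0.0268],[0,0,0],0.0878],[[0,0.0037,-0.0268],[0,0,0],0.0878],[[0,0.0037,-0.0268],[0,0,0],0.0878],[[0,0,0],[0,0,0],0.0878]]'
python3 -m crank '[[[0,0,0],[0,0,0],0.0878],[[0,0,0],[0,0,0],0.0878],[[0,0,0],[0,0,0],0.0878],[[0,0,0],[0,0,0],0.0878],[[0,0,0],[0,0,0],0.0878],[[0,0,0],[0,0,0],0.0878],[[0,0,0],[0,0,0],0.0878],[[0,0,0],[0,0,0],0.0878]]'
python3 go.py 442 -150 47 0
python3 - <<'E'
from h import *
from workcell import vision,ctrl
o=ctrl.get_obs();d=vision.get_image("wrist");cv2.imwrite("pics/w4.png",d["img"])
p=wristpose(o,d)
for m,s,c in blobs(d["img"],amin=300): print(c.round(),s[4],capcentre(d,m,122,14.5,p))
E
```

```text
t: 23.93
ee_pos: [441.1, -147.0, 222.7]
orientation: [1.2, 1.217, -1.2]
ft_force: [-0.2, -0.8, -0.6]
width: 88.0
t: 24.6
ee_pos: [441.6, -150.7, 223.1]
orientation: [1.205, 1.212, -1.205]
ft_force: [0.4, -0.1, -1.0]
width: 87.9
t 24.6 pos [ 441.6 -150.7  223.1] yaw 0.32 tilt [-0.     -0.0001] w 87.9 F [ 0.4 -0.1 -1. ]
turn wx 0.0056 shift m [ 0.1761  0.0004 -0.0007] q [-0.35  0.19  1.97 -0.    0.98 -0.36]
[257. 190.] 839 (array([ 443.82017151, -150.49034859]), np.float64(27.847743040599966))
[238. 294.] 604 (array([ 426.09360088, -259.55097031]), np.float64(41.21165200435137))
```

View pics/w4.png

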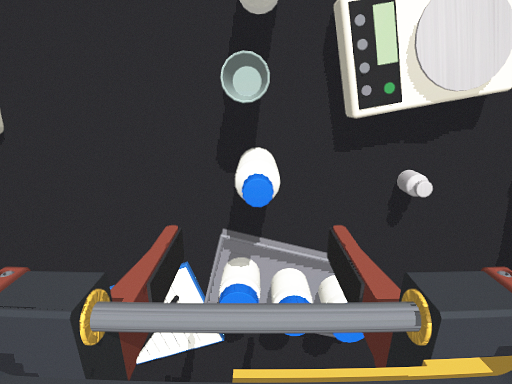

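The bottle's cap is at (257,190) in the wrist view, which puts it at (443, -150), centred between the jaws.

```bash
python3 -m crank '[[[0.015,0.001,-0.0007],[0.0056,0,0],0.0878],[[0.03,0,0],[0,0,0],0.0878],[[0.03,0,0],[0,0,0],0.0878],[[0.03,0,0],[0,0,0],0.0878],[[0.03,0,0],[0,0,0],0.0878],[[0.02,0,0],[0,0,0],0.0878],[[0.012,0,0],[0,0,0],0.0878],[[0.006,0,0],[0,0,0],0.0878]]'
python3 -m crank '[[[0.003,0,0],[0,0,0],0.0878],[[0,0,0],[0,0,0],0.0878],[[0,0,0],[0,0,0],0.0878],[[0,0,0],[0,0,0],0.0878],[[0,0,0],[0,0,0],0.0878],[[0,0,0],[0,0,0],0.06],[[0,0,0],[0,0,0],0.06],[[0,0,0],[0,0,0],0.06]]'
python3 go.py 443 -150.3 47 0
python3 -m crank '[[[0,0,0],[0,0,0],0.04],[[0,0,0],[0,0,0],0.04],[[0,0,0],[0,0,0],0.04],[[0,0,0],[0,0,0],0.04],[[0,0,0],[0,0,0],0.04],[[0,0,0],[0,0,0],0.04],[[0,0,0],[0,0,0],0.04],[[0,0,0],[0,0,0],0.04]]'
python3 go.py 443 -150.3 260 0
```

```text
t: 25.32
ee_pos: [441.6, -149.4, 48.3]
orientation: [1.208, 1.212, -1.211]
ft_force: [0.6, -0.8, -0.1]
width: 87.9
t: 25.98
ee_pos: [442.8, -149.8, 47.4]
orientation: [1.209, 1.209, -1.209]
ft_force: [-0.4, 0.6, -0.3]
width: 71.4
t 25.98 pos [ 442.8 -149.8   47.4] yaw 0.02 tilt [ 0.0005 -0.0002] w 71.4 F [-0.4  0.6 -0.3]
turn wx 0.0003 shift m [0.0004 0.0002 0.0005] q [-0.35  0.5   2.07 -0.    0.57 -0.35]
t: 26.65
ee_pos: [442.7, -149.8, 47.1]
orientation: [1.209, 1.209, -1.209]
ft_force: [0.5, 0.2, 0.0]
width: 47.6
t 26.65 pos [ 442.7 -149.8   47.1] yaw 0.02 tilt [ 0.0002 -0.0001] w 47.6 F [0.5 0.2 0. ]
turn wx 0.0003 shift m [-0.2129  0.0003  0.0005] q [-0.35  0.5   2.07 -0.    0.57 -0.35]
```

```bash
python3 -m crank '[[[-0.005,0,0],[0,0,0],0.04],[[-0.015,0,0],[0,0,0],0.04],[[-0.03,0,0],[0,0,0],0.04],[[-0.035,0,0],[0,0,0],0.04],[[-0.035,0,0],[0,0,0],0.04],[[-0.035,0,0],[0,0,0],0.04],[[-0.03,0,0],[0,0,0],0.04],[[-0.015,0,0],[-0.06,0,0],0.04]]'
python3 -m crank '[[[0,0,0],[-0.115,0,0],0.04],[[0,0,0],[-0.115,0,0],0.04],[[0,0,0],[-0.115,0,0],0.04],[[0,0,0],[-0.115,0,0],0.04],[[0,0,0],[-0.115,0,0],0.04],[[0,0,0],[-0.115,0,0],0.04],[[0,0,0],[-0.115,0,0],0.04],[[0,0,0],[-0.115,0,0],0.04]]'
python3 -m crank '[[[0,0,0],[-0.105,0,0],0.04],[[0,0,0],[-0.105,0,0],0.04],[[0,0,0],[-0.105,0,0],0.04],[[0,0,0],[-0.105,0,0],0.04],[[0,0,0],[-0.105,0,0],0.04],[[0,0,0],[-0.101,0,0],0.04],[[0,0,0],[0,0,0],0.04],[[0,0,0],[0,0,0],0.04]]'
python3 go.py 561.5 325 240 92
```

```text
t: 27.32
ee_pos: [443.5, -150.1, 251.1]
orientation: [1.166, 1.233, -1.162]
ft_force: [0.5, -0.1, -1.8]
width: 47.6
t: 27.98
ee_pos: [441.9, -149.5, 247.0]
orientation: [0.458, 1.523, -0.458]
ft_force: [0.3, -0.2, -1.3]
width: 47.9
t: 28.65
ee_pos: [442.2, -149.6, 247.0]
orientation: [-0.025, 1.571, 0.026]
ft_force: [0.9, -0.2, -2.0]
width: 47.7
t 28.65 pos [ 442.2 -149.6  247. ] yaw 91.86 tilt [-0.0007  0.0002] w 47.7 F [ 0.9 -0.2 -2. ]
turn wx -0.0024 shift m [0.007  0.4701 0.1358] q [-0.35  0.16  1.94 -0.    1.04 -1.95]
```

```bash
python3 -m crank '[[[0,0.0147,0.0042],[0,0,0],0.04],[[0,0.0294,0.0085],[0,0,0],0.04],[[0,0.0294,0.0085],[0,0,0],0.04],[[0,0.0294,0.0085],[0,0,0],0.04],[[0,0.0294,0.0085],[0,0,0],0.04],[[0,0.0294,0.0085],[0,0,0],0.04],[[0,0.0294,0.0085],[0,0,0],0.04],[[0,0.0294,0.0085],[0,0,0],0.04]]'
python3 -m crank '[[[0,0.0294,0.0085],[0,0,0],0.04],[[0,0.0294,0.0085],[0,0,0],0.04],[[0,0.0294,0.0085],[0,0,0],0.04],[[0,0.0294,0.0085],[0,0,0],0.04],[[0,0.0294,0.0085],[0,0,0],0.04],[[0,0.0294,0.0085],[0,0,0],0.04],[[0,0.0294,0.0085],[0,0,0],0.04],[[0,0.0294,0.0085],[0,0,0],0.04]]'
python3 -m crank '[[[0,0.0147,0.0042],[0,0,0],0.04],[[0,0,0],[0,0,0],0.04],[[0,0,0],[0,0,0],0.04],[[0,0,0],[0,0,0],0.04],[[0,0,0],[0,0,0],0.04],[[0,0,0],[0,0,0],0.04],[[0,0,0],[0,0,0],0.04],[[0,0,0],[0,0,0],0.04]]'
python3 go.py 561.5 325 59 92
python3 - <<'E'
from h import *
from workcell import vision,ctrl
d=vision.get_image("wrist");cv2.imwrite("pics/w5.png",d["img"])
E
```

```text
t: 29.32
ee_pos: [498.3, 74.4, 247.1]
orientation: [-0.025, 1.571, 0.025]
ft_force: [0.6, -1.2, -1.8]
width: 47.5
t: 29.98
ee_pos: [557.9, 311.8, 246.9]
orientation: [-0.026, 1.571, 0.025]
ft_force: [-0.1, -0.1, -1.3]
width: 47.4
t: 30.65
ee_pos: [561.8, 324.5, 247.3]
orientation: [-0.027, 1.57, 0.027]
ft_force: [0.2, 0.3, -1.1]
width: 47.7
t 30.65 pos [561.8 324.5 247.3] yaw 91.98 tilt [0.0002 0.    ] w 47.7 F [ 0.2  0.3 -1.1]
turn wx -0.0004 shift m [ 0.1883  0.0005 -0.0003] q [ 0.51  0.43  1.55 -0.    1.16 -1.1 ]
```

View pics/w5.png

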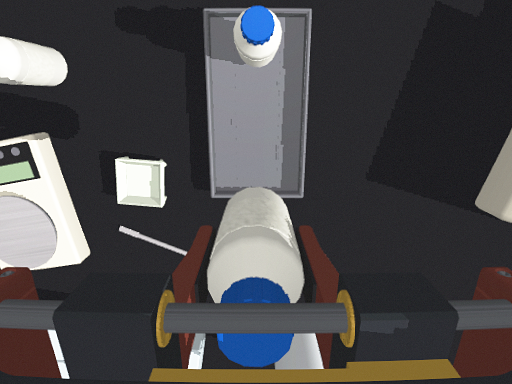

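The wrist view shows the tray with rim corners at (206,10), (310,10), (303,197) and (211,197). I'm checking the slot against these.

Run:
```python
from h import *
from workcell import vision,ctrl
o=ctrl.get_obs();d=vision.get_image("wrist");p=wristpose(o,d)
P=toplane(d,[(206,10),(310,10),(303,197),(211,197)],22,p)[:,:2];print(P.round(1),P.mean(0))
for m,s,c in blobs(d["img"],amin=300): print(c.round(),s[4],capcentre(d,m,126,14.5,p))
```

```text
[[380.7 261.6]
 [376.4 382.8]
 [605.9 392.5]
 [610.2 266.1]] [493.2997375  325.74038192]
[257.  24.] 1039 (array([416.56897763, 321.36142977]), np.float64(28.58548843234782))
[254. 292.] 1328 (array([685.22752318, 329.12684432]), np.float64(77.47350237494662))
[254. 347.] 2100 (array([783.28856849, 331.85022892]), np.float64(91.89582675257049))
```

```bash
python3 -m crank '[[[0.015,0.0015,0],[0,0,0],0.04],[[0.03,0,0],[0,0,0],0.04],[[0.03,0,0],[0,0,0],0.04],[[0.03,0,0],[0,0,0],0.04],[[0.03,0,0],[0,0,0],0.04],[[0.02,0,0],[0,0,0],0.04],[[0.012,0,0],[0,0,0],0.04],[[0.008,0,0],[0,0,0],0.04]]'
python3 -m crank '[[[0.006,0,0],[0,0,0],0.04],[[0.004,0,0],[0,0,0],0.04],[[0.002,0,0],[0,0,0],0.04],[[0.001,0,0],[0,0,0],0.04],[[0.001,0,0],[0,0,0],0.04],[[0.001,0,0],[0,0,0],0.04],[[0,0,0],[0,0,0],0.04],[[0,0,0],[0,0,0],0.04]]'
python3 go.py 562 326 51.1 92
```

```text
t: 31.42
ee_pos: [561.1, 326.3, 70.5]
orientation: [-0.029, 1.572, 0.027]
ft_force: [-0.5, -0.0, -2.3]
width: 47.3
t: 32.08
ee_pos: [561.8, 326.8, 57.4]
orientation: [-0.028, 1.57, 0.028]
ft_force: [0.2, -0.5, -2.3]
width: 47.3
t 32.08 pos [561.8 326.8  57.4] yaw 92.03 tilt [0.0004 0.0002] w 47.3 F [ 0.2 -0.5 -2.3]
turn wx 0.0006 shift m [ 0.0063 -0.0008  0.0001] q [ 0.51  0.67  1.66 -0.    0.82 -1.1 ]
```

```bash
python3 -m crank '[[[0.001,0,0],[0,0,0],0.04],[[0.001,0,0],[0,0,0],0.04],[[0.001,0,0],[0,0,0],0.04],[[0.001,0,0],[0,0,0],0.04],[[0.0008,0,0],[0,0,0],0.04],[[0.0005,0,0],[0,0,0],0.04],[[0,0,0],[0,0,0],0.04],[[0,0,0],[0,0,0],0.04]]'
python3 -m crank '[[[0.0005,0,0],[0,0,0],0.04],[[0,0,0],[0,0,0],0.04],[[0,0,0],[0,0,0],0.04],[[0.0003,0,0],[0,0,0],0.04],[[0,0,0],[0,0,0],0.04],[[0,0,0],[0,0,0],0.04],[[0,0,0],[0,0,0],0.04],[[0,0,0],[0,0,0],0.04]]'
```

```text
t: 32.75
ee_pos: [561.7, 326.7, 51.7]
orientation: [-0.028, 1.571, 0.028]
ft_force: [0.1, -0.6, -1.7]
width: 47.3
t: 33.42
ee_pos: [561.8, 326.7, 51.1]
orientation: [-0.028, 1.57, 0.028]
ft_force: [-0.5, -0.6, -0.1]
width: 47.5
```

Nearly in contact: the weight is mostly off. One more 0.4 mm.

```bash
python3 -m crank '[[[0.0004,0,0],[0,0,0],0.04],[[0,0,0],[0,0,0],0.04],[[0,0,0],[0,0,0],0.04],[[0,0,0],[0,0,0],0.04],[[0,0,0],[0,0,0],0.04],[[0,0,0],[0,0,0],0.04],[[0,0,0],[0,0,0],0.04],[[0,0,0],[0,0,0],0.04]]'
python3 -m crank '[[[0,0,0],[0,0,0],0.055],[[0,0,0],[0,0,0],0.065],[[0,0,0],[0,0,0],0.074],[[0,0,0],[0,0,0],0.078],[[0,0,0],[0,0,0],0.078],[[-0.005,0,0],[0,0,0],0.078],[[-0.01,0,0],[0,0,0],0.078],[[-0.02,0,0],[0,0,0],0.078]]'
python3 -m crank '[[[-0.03,0,0],[0,0,0],0.0878],[[-0.035,0,0],[0,0,0],0.0878],[[-0.035,0,0],[0,0,0],0.0878],[[-0.035,0,0],[0,0,0],0.0878],[[-0.02,0,0],[0,0,0],0.0878],[[-0.01,0,0],[0,0,0],0.0878],[[0,0,0],[0.1,0,0],0.0878],[[0,0,0],[0.12,0,0],0.0878]]'
python3 -m crank '[[[0,0,0],[0.122,0,0],0.0878],[[0,0,0],[0.122,0,0],0.0878],[[0,0,0],[0.122,0,0],0.0878],[[0,0,0],[0.122,0,0],0.0878],[[0,0,0],[0.122,0,0],0.0878],[[0,0,0],[0.122,0,0],0.0878],[[0,0,0],[0.122,0,0],0.0878],[[0,0,0],[0.122,0,0],0.0878]]'
python3 go.py 444 50.5 223 0
python3 - <<'E'
from h import *
from workcell import vision,ctrl
d=vision.get_image("top");cv2.imwrite("pics/top3.png",d["img"])
for m,s,c in blobs(d["img"],amin=140): print(c.round(),s[4],capcentre(d,m,126,14.5)[0].round(1))
E
```

```text
t: 34.08
ee_pos: [561.9, 326.8, 51.1]
orientation: [-0.028, 1.57, 0.028]
ft_force: [-1.6, -1.5, 5.2]
width: 47.5
t: 34.75
ee_pos: [560.4, 326.0, 84.5]
orientation: [-0.029, 1.574, 0.027]
ft_force: [0.8, -0.0, 0.1]
width: 77.7
t: 35.42
ee_pos: [561.8, 326.7, 251.7]
orientation: [0.149, 1.564, -0.148]
ft_force: [0.3, -0.6, -0.7]
width: 87.6
t: 36.08
ee_pos: [561.2, 326.4, 249.9]
orientation: [0.905, 1.374, -0.908]
ft_force: [-0.0, -0.2, -0.5]
width: 87.6
t 36.08 pos [561.2 326.4 249.9] yaw 23.16 tilt [-0.0012 -0.0007] w 87.6 F [-0.  -0.2 -0.5]
turn wx 0.4042 shift m [ 0.0269 -0.1172  0.2759] q [ 0.51  0.43  1.55 -0.    1.16  0.1 ]
[415. 186.] 448 [ 559.5 -331.3]
[101. 184.] 187 [561.  325.2]
[412. 220.] 443 [ 489.2 -321.5]
[232. 243.] 157 [443.3  47.6]
[405. 253.] 452 [ 421.6 -303.7]
[100. 255.] 189 [414.4 318.4]
[420. 334.] 397 [ 218.7 -411.6]
```

View pics/top3.png

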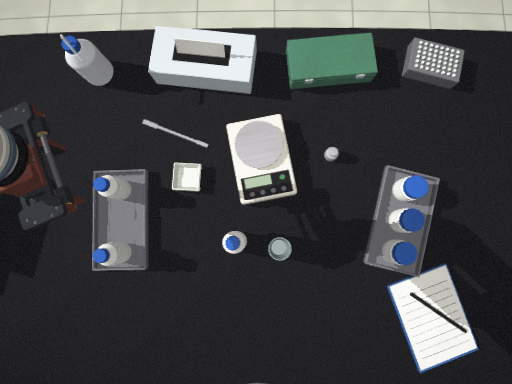

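The bottle stands at (561, 325), and bottle_kept has not moved. The last bottle is next.

```bash
python3 -m crank '[[[0,0,0],[0.101,0,0],0.0878],[[0,0,0],[0.101,0,0],0.0878],[[0,0,0],[0.101,0,0],0.0878],[[0,0,0],[0.101,0,0],0.0878],[[0,-0.0117,0.0276],[0,0,0],0.0878],[[0,-0.0117,0.0276],[0,0,0],0.0878],[[0,-0.0117,0.0276],[0,0,0],0.0878],[[0,-0.0117,0.0276],[0,0,0],0.0878]]'
python3 -m crank '[[[0,-0.0117,0.0276],[0,0,0],0.0878],[[0,-0.0117,0.0276],[0,0,0],0.0878],[[0,-0.0117,0.0276],[0,0,0],0.0878],[[0,-0.0117,0.0276],[0,0,0],0.0878],[[0,-0.0117,0.0276],[0,0,0],0.0878],[[0,-0.0117,0.0276],[0,0,0],0.0878],[[0,0,0],[0,0,0],0.0878],[[0,0,0],[0,0,0],0.0878]]'
python3 -m crank '[[[0,0,0],[0,0,0],0.0878],[[0,0,0],[0,0,0],0.0878],[[0,0,0],[0,0,0],0.0878],[[0,0,0],[0,0,0],0.0878],[[0,0,0],[0,0,0],0.0878],[[0,0,0],[0,0,0],0.0878],[[0,0,0],[0,0,0],0.0878],[[0,0,0],[0,0,0],0.0878]]'
python3 go.py 444 50.5 47 0
python3 - <<'E'
from h import *
from workcell import vision,ctrl
o=ctrl.get_obs();d=vision.get_image("wrist");cv2.imwrite("pics/w6.png",d["img"])
p=wristpose(o,d)
for m,s,c in blobs(d["img"],amin=300): print(c.round(),s[4],capcentre(d,m,122,14.5,p))
E
```

```text
t: 36.8
ee_pos: [514.4, 214.8, 250.0]
orientation: [1.201, 1.214, -1.203]
ft_force: [0.1, 0.2, 0.2]
width: 88.0
t: 37.47
ee_pos: [445.8, 49.0, 250.6]
orientation: [1.205, 1.212, -1.205]
ft_force: [0.4, -0.3, 0.6]
width: 87.7
t: 38.13
ee_pos: [446.5, 50.1, 250.6]
orientation: [1.204, 1.212, -1.204]
ft_force: [0.4, -0.1, -0.1]
width: 88.0
t 38.13 pos [446.5  50.1 250.6] yaw 0.38 tilt [-0.  0.] w 88.0 F [ 0.4 -0.1 -0.1]
turn wx 0.0066 shift m [ 0.2036 -0.0025 -0.0004] q [0.09 0.12 1.98 0.   1.04 0.08]
[253. 181.] 700 (array([444.73536018,  52.17210223]), np.float64(28.518529739495033))
[174. 364.] 447 (array([ 339.27151348, -208.72711976]), np.float64(101.11214954540529))
```

View pics/w6.png

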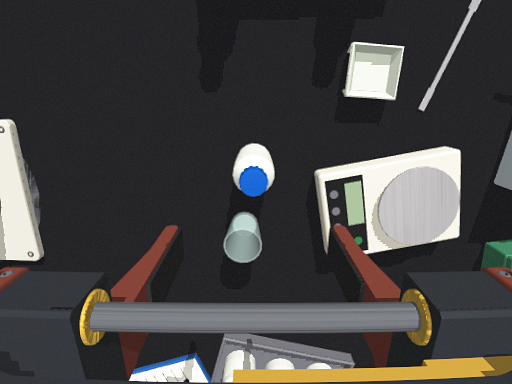

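The cap is at (253,181), which puts the bottle at (444.5, 51). I'm descending and gripping.

```bash
python3 -m crank '[[[0.015,-0.0022,-0.0009],[0.0066,0,0],0.0878],[[0.03,0,0],[0,0,0],0.0878],[[0.03,0,0],[0,0,0],0.0878],[[0.03,0,0],[0,0,0],0.0878],[[0.03,0,0],[0,0,0],0.0878],[[0.03,0,0],[0,0,0],0.0878],[[0.02,0,0],[0,0,0],0.0878],[[0.01,0,0],[0,0,0],0.0878]]'
python3 -m crank '[[[0.005,0,0],[0,0,0],0.0878],[[0.0035,0,0],[0,0,0],0.0878],[[0,0,0],[0,0,0],0.0878],[[0,0,0],[0,0,0],0.0878],[[0,0,0],[0,0,0],0.0878],[[0,0,0],[0,0,0],0.06],[[0,0,0],[0,0,0],0.06],[[0,0,0],[0,0,0],0.06]]'
python3 go.py 444.3 51 47 0
python3 -m crank '[[[0,0,0],[0,0,0],0.04],[[0,0,0],[0,0,0],0.04],[[0,0,0],[0,0,0],0.04],[[0,0,0],[0,0,0],0.04],[[0,0,0],[0,0,0],0.04],[[0,0,0],[0,0,0],0.04],[[0,0,0],[0,0,0],0.04],[[0,0,0],[0,0,0],0.04]]'
python3 go.py 444.3 51 47 0
```

```text
t: 38.85
ee_pos: [442.8, 50.7, 53.3]
orientation: [1.208, 1.211, -1.212]
ft_force: [0.4, 0.7, 0.2]
width: 88.1
t: 39.52
ee_pos: [444.5, 50.9, 47.6]
orientation: [1.21, 1.208, -1.209]
ft_force: [-0.1, -0.5, -0.4]
width: 70.8
t 39.52 pos [444.5  50.9  47.6] yaw -0.02 tilt [0.0009 0.0001] w 70.8 F [-0.1 -0.5 -0.4]
turn wx -0.0003 shift m [ 0.0006 -0.0002 -0.0001] q [ 0.09  0.48  2.11 -0.    0.55  0.09]
t: 40.18
ee_pos: [444.2, 50.8, 47.1]
orientation: [1.209, 1.209, -1.209]
ft_force: [-0.6, -0.3, 1.1]
width: 47.3
t 40.18 pos [444.2  50.8  47.1] yaw -0.02 tilt [-0. -0.] w 47.3 F [-0.6 -0.3  1.1]
turn wx -0.0003 shift m [ 0.0001  0.0001 -0.0002] q [ 0.09  0.48  2.11 -0.    0.55  0.09]
```

```bash
python3 -m crank '[[[-0.005,0,0],[0,0,0],0.04],[[-0.015,0,0],[0,0,0],0.04],[[-0.03,0,0],[0,0,0],0.04],[[-0.035,0,0],[0,0,0],0.04],[[-0.035,0,0],[0,0,0],0.04],[[-0.035,0,0],[0,0,0],0.04],[[-0.03,0,0],[0,0,0],0.04],[[-0.015,0,0],[-0.06,0,0],0.04]]'
python3 -m crank '[[[0,0,0],[-0.115,0,0],0.04],[[0,0,0],[-0.115,0,0],0.04],[[0,0,0],[-0.115,0,0],0.04],[[0,0,0],[-0.115,0,0],0.04],[[0,0,0],[-0.115,0,0],0.04],[[0,0,0],[-0.115,0,0],0.04],[[0,0,0],[-0.115,0,0],0.04],[[0,0,0],[-0.115,0,0],0.04]]'
python3 -m crank '[[[0,0,0],[-0.105,0,0],0.04],[[0,0,0],[-0.105,0,0],0.04],[[0,0,0],[-0.105,0,0],0.04],[[0,0,0],[-0.105,0,0],0.04],[[0,0,0],[-0.105,0,0],0.04],[[0,0,0],[-0.101,0,0],0.04],[[0,0,0],[0,0,0],0.04],[[0,0,0],[0,0,0],0.04]]'
python3 go.py 488.5 324 240 92
```

```text
t: 40.85
ee_pos: [445.4, 50.9, 251.0]
orientation: [1.168, 1.233, -1.162]
ft_force: [1.1, -0.2, -1.6]
width: 47.3
t: 41.52
ee_pos: [443.7, 50.8, 247.1]
orientation: [0.458, 1.522, -0.459]
ft_force: [-0.4, -0.8, -1.2]
width: 48.0
t: 42.18
ee_pos: [443.9, 50.8, 247.1]
orientation: [-0.025, 1.571, 0.025]
ft_force: [-0.6, 0.5, -2.0]
width: 47.8
t 42.18 pos [443.9  50.8 247.1] yaw 91.83 tilt [-0.0004 -0.    ] w 47.8 F [-0.6  0.5 -2. ]
turn wx -0.003 shift m [0.0071 0.2715 0.0541] q [ 0.09  0.12  1.98 -0.    1.03 -1.52]
```

```bash
python3 -m crank '[[[0,0.0135,0.0027],[-0.003,0,0],0.04],[[0,0.0272,0.0054],[0,0,0],0.04],[[0,0.0272,0.0054],[0,0,0],0.04],[[0,0.0272,0.0054],[0,0,0],0.04],[[0,0.0272,0.0054],[0,0,0],0.04],[[0,0.0272,0.0054],[0,0,0],0.04],[[0,0.0272,0.0054],[0,0,0],0.04],[[0,0.0272,0.0054],[0,0,0],0.04]]'
python3 -m crank '[[[0,0.0272,0.0054],[0,0,0],0.04],[[0,0.0272,0.0054],[0,0,0],0.04],[[0,0.0135,0.0027],[0,0,0],0.04],[[0,0,0],[0,0,0],0.04],[[0,0,0],[0,0,0],0.04],[[0,0,0],[0,0,0],0.04],[[0,0,0],[0,0,0],0.04],[[0,0,0],[0,0,0],0.04]]'
python3 go.py 488.5 324 59 92
```

```text
t: 42.85
ee_pos: [476.8, 257.5, 247.0]
orientation: [-0.027, 1.571, 0.027]
ft_force: [0.5, -0.1, -1.7]
width: 47.6
t: 43.52
ee_pos: [487.9, 323.3, 247.2]
orientation: [-0.029, 1.571, 0.028]
ft_force: [0.6, -0.8, -2.2]
width: 47.5
t 43.52 pos [487.9 323.3 247.2] yaw 92.08 tilt [-0.0001 -0.0003] w 47.5 F [ 0.6 -0.8 -2.2]
turn wx 0.0014 shift m [0.1882 0.0006 0.0006] q [ 0.57  0.34  1.7  -0.    1.11 -1.04]
```

```bash
python3 -m crank '[[[0.015,0.0006,0.0006],[0,0,0],0.04],[[0.03,0,0],[0,0,0],0.04],[[0.03,0,0],[0,0,0],0.04],[[0.03,0,0],[0,0,0],0.04],[[0.03,0,0],[0,0,0],0.04],[[0.02,0,0],[0,0,0],0.04],[[0.012,0,0],[0,0,0],0.04],[[0.008,0,0],[0,0,0],0.04]]'
python3 -m crank '[[[0.006,0,0],[0,0,0],0.04],[[0.004,0,0],[0,0,0],0.04],[[0.002,0,0],[0,0,0],0.04],[[0.001,0,0],[0,0,0],0.04],[[0.001,0,0],[0,0,0],0.04],[[0.001,0,0],[0,0,0],0.04],[[0,0,0],[0,0,0],0.04],[[0,0,0],[0,0,0],0.04]]'
python3 -m crank '[[[0.001,0,0],[0,0,0],0.04],[[0.001,0,0],[0,0,0],0.04],[[0.001,0,0],[0,0,0],0.04],[[0.001,0,0],[0,0,0],0.04],[[0.0008,0,0],[0,0,0],0.04],[[0.0005,0,0],[0,0,0],0.04],[[0,0,0],[0,0,0],0.04],[[0,0,0],[0,0,0],0.04]]'
```

```text
t: 44.18
ee_pos: [488.1, 324.2, 70.8]
orientation: [-0.03, 1.572, 0.028]
ft_force: [0.3, 0.2, -1.3]
width: 47.7
t: 44.85
ee_pos: [488.6, 325.2, 57.4]
orientation: [-0.03, 1.57, 0.03]
ft_force: [-0.3, 0.4, -1.2]
width: 47.5
t: 45.52
ee_pos: [488.5, 325.1, 51.7]
orientation: [-0.03, 1.571, 0.03]
ft_force: [0.0, -0.9, -1.8]
width: 48.0
```

```bash
python3 -m crank '[[[0.0005,0,0],[0,0,0],0.04],[[0,0,0],[0,0,0],0.04],[[0,0,0],[0,0,0],0.04],[[0.0005,0,0],[0,0,0],0.04],[[0,0,0],[0,0,0],0.04],[[0,0,0],[0,0,0],0.04],[[0,0,0],[0,0,0],0.04],[[0,0,0],[0,0,0],0.04]]'
```

```text
t: 46.18
ee_pos: [488.6, 325.2, 51.1]
orientation: [-0.03, 1.57, 0.03]
ft_force: [-1.2, -1.1, 6.1]
width: 47.8
```

In contact (6 N upward). I'm releasing, retreating and checking.

```bash
python3 -m crank '[[[0,0,0],[0,0,0],0.055],[[0,0,0],[0,0,0],0.065],[[0,0,0],[0,0,0],0.074],[[0,0,0],[0,0,0],0.078],[[0,0,0],[0,0,0],0.078],[[-0.005,0,0],[0,0,0],0.078],[[-0.01,0,0],[0,0,0],0.078],[[-0.02,0,0],[0,0,0],0.078]]'
python3 -m crank '[[[-0.03,0,0],[0,0,0],0.0878],[[-0.035,0,0],[0,0,0],0.0878],[[-0.035,0,0],[0,0,0],0.0878],[[-0.035,0,0],[0,0,0],0.0878],[[-0.02,0,0],[0,0,0],0.0878],[[-0.01,0,0],[0,0,0],0.0878],[[0,0,0],[0,0,0],0.0878],[[0,0,0],[0,0,0],0.0878]]'
python3 -m crank '[[[0,0,0],[0,0,0],0.0878],[[0,0,0],[0,0,0],0.0878],[[0,0,0],[0,0,0],0.0878],[[0,0,0],[0,0,0],0.0878],[[0,0,0],[0,0,0],0.0878],[[0,0,0],[0,0,0],0.0878],[[0,0,0],[0,0,0],0.0878],[[0,0,0],[0,0,0],0.0878]]'
python3 - <<'E'
from h import *
from workcell import vision,ctrl
print(ctrl.get_obs()["ft_force"])
d=vision.get_image("top");e=vision.get_image("scene")
for m,s,c in blobs(d["img"],amin=140): print(c.round(),s[4],"bot",capcentre(d,m,126,14.5)[0].round(1),"jar",capcentre(d,m,84,24.5)[0].round(1))
cv2.imwrite("pics/top4.png",d["img"]);cv2.imwrite("pics/scene4.png",e["img"])
E
```

```text
t: 46.85
ee_pos: [487.4, 324.4, 85.0]
orientation: [-0.031, 1.574, 0.028]
ft_force: [0.1, 0.6, 0.5]
width: 78.1
t: 47.52
ee_pos: [488.2, 324.9, 250.6]
orientation: [-0.03, 1.571, 0.03]
ft_force: [-0.1, -0.5, -1.7]
width: 87.9
t: 48.18
ee_pos: [488.5, 325.1, 250.7]
orientation: [-0.03, 1.571, 0.03]
ft_force: [0.6, -0.5, -0.2]
width: 87.4
[ 0.64349893 -0.5424386  -0.19258183]
[415. 186.] 448 bot [ 559.5 -331.3] jar [ 562.  -340.4]
[101. 184.] 185 bot [561.  325.2] jar [563.7 335.4]
[412. 220.] 449 bot [ 489.1 -321.7] jar [ 489.5 -329.9]
[101. 220.] 162 bot [486.7 318.1] jar [487.1 327.6]
[404. 253.] 452 bot [ 421.6 -303.7] jar [ 420.3 -311. ]
[100. 255.] 189 bot [414.4 318.4] jar [412.7 328.1]
[420. 335.] 393 bot [ 218.9 -411.9] jar [ 209.7 -426.7]
```

View pics/top4.png

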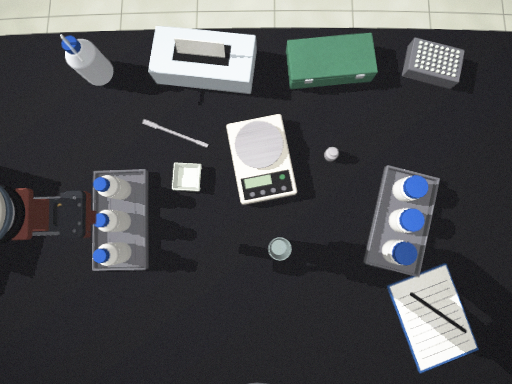

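View pics/scene4.png

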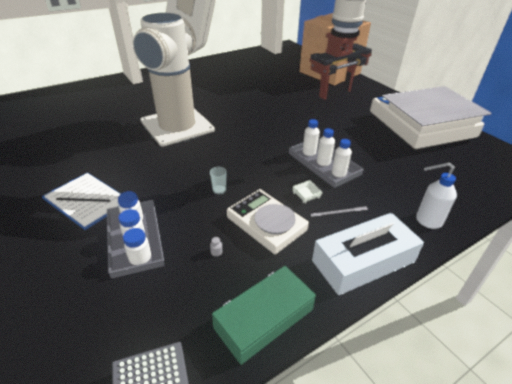

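Both views show three jars upright in the right tray and three bottles upright in the left tray. The beaker is still at (280,248) and the gripper is clear. The middle bottle's measured y is off only because a finger hides part of its cap.

```bash
python3 -c "
from workcell import workorder
print(workorder.close_job())"
```

```text
the job is handed in; nothing more can be done
None
```

The bench is cleared. jar_a (from the balance pan) and jar_b now stand in the jar tray beside jar_kept, and both slim bottles stand in the bottle tray beside bottle_kept. I lowered each one in small steps until it touched the tray floor, at about 4–6 N, before letting go. The job was handed in at about 48 s.

- **Final position:** the last top and scene pictures show all six containers upright in two rows of three.
- **Not disturbed:** jar_kept and bottle_kept measured within 1 mm of where they started. The beaker looks to be in the same place in the top picture; I judged that by eye.
- **Robot:** the gripper was open and clear, with no load on it.
- **One check disagreed:** the middle bottle's cap measured about 7 mm off in y, (487, 318) against the release point (489, 325). One finger was hiding part of the cap in that picture; the scene view shows the bottle standing in line.

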